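# Press a cap mat home on a well plate

### The job

The cap mat is lying loose on the well plate. Slide the plate carrier straight into the channel of the press, under its platen, until it is fully home against the back stop; then pull the press lever down through its full stroke so that the mat is pressed fully home, and ease the lever slowly back up to rest, never letting it fly back. Leave the carrier home in the press and everything else on the bench where it stands.

Things in the scene. Friction and masses are not known exactly. Their poses are not given: they have to be found in the camera images.
- press: white press bolted to the bench, 255 mm wide over feet (y), 140 deep, 155 high, its ram to 200. Origin: on the bench midway between its side walls, under the platen. x points into the press (its open front faces -x), y to the left as one faces it, z up. The raised steel platen (88 x 128 mm) hangs 43 mm above the bench; the head above it, 77 to 155 mm high, has its front face at x = -0.046
- home (a point): middle of the press's channel at bench level; same point and axes as the press. The channel is 145 mm wide, floor the bench; guide rails 16 mm high run from x = -0.053, flared lead-ins in front of them reach x = -0.079, where they are about 172 mm apart. Back stop at x = +0.049: with the tray against it the carrier is fully home, its origin on this point, axes parallel
- carrier: loose plate carrier on the bench: flat aluminium tray 98 mm deep (x), 140 wide (y), 6 thick, bearing a black well plate (fixed) and on it a light grey cap mat, top 31 mm above the bench while raised. A flat stem 30 mm wide, 6 thick, runs from its -x edge and bears the grip. Origin: centre of the tray's underside; x points away from the grip: it goes in along the press's +x. About 0.6 kg in all
- carrier_grip (a point): middle of the carrier's black upright grip: a bar 56 mm long (along the carrier's x), 16 thick (y), 38 high, from 6 to 44 mm above the bench; this point lies 95 mm from the carrier's origin toward its -x, 30 mm above the bench. Axes as the carrier's
- cap_mat (a joint): how far the cap mat (78 x 118 mm, 4 thick, with plugs below) is pressed down into the wells: 0 m raised, 0.005 m fully home. It yields to about 22 N and stays where it is left
- press_lever (a joint): hand lever on the press's right side (-y): 0 rad at rest (arm to -x and 40 degrees up), growing as its grip is pulled down; stops at 0 and 0.95. Lowers the platen 22 mm per rad: with the carrier home it meets the raised mat at 0.53 and has it home at 0.77 rad, where the lever comes up hard. A spring drives it back: about 4 N at the grip at rest, 8 to 11 N at full stroke; let go, it flies up
- lever_pivot (a point): axis of the lever, along the press's y: in the press's frame at x = 0, y = -0.1155, z = 0.128. Axes as the press's
- lever_grip (a point): middle of the lever's round black hand grip, 22 mm thick, 78 long, along the press's y, pointing outward from the end of the arm (14 mm thick, 57 mm inward of this point). It runs on a circle: from lever_pivot it lies at x = -0.185 cos(0.698 - q), y = -0.057, z = 0.185 sin(0.698 - q) in the press's axes, q being the lever angle; 247 mm above the bench at rest, about 114 at full stroke
- beaker: clear plastic beaker with used tips, 92 mm wide, 101 high; bystander
- petri_a: round petri dish, 91 mm wide, 16 high; bystander
- tipbox: pipette tip box, 88 x 118 x 74 mm; bystander
- vial: small capped vial, 26 mm wide, 58 high; bystander
- washer: white squeeze wash bottle, 87 x 62 x 175 mm; bystander

How it is judged:
By the outcome, as a careful person would: the job done as asked, in the order asked, and still so for the second after the job is handed in, with the robot touching nothing.
It also fails if it takes over 59 s, if anything falls off the work surface, if the arm or the gripper's body presses on something with over 40 N, if the wrist force passes 120 N, or if a joint passes its speed limit or range.

### The arm

A 6-joint arm with a two-finger parallel gripper is mounted at the origin on the work surface; the furniture and walls round the work are solid. World frame = base frame: x ahead of the robot, y to its left, z up, the work surface at z = 0. Lengths are in mm, angles in degrees, forces in N, time in s.
With the tool pointing down it reaches from about 350 to 775 mm from the base axis. Payload 5.5 kg.
Tool frame: the origin (TCP) lies midway between the tips of the shut fingers; the grasp point (between the pads) lies 19 mm behind it; z points along the fingers, y is the line along which they close (so a half turn about z gives the same grasp; the last joint's range is limited). The gripper opens to 85 mm and grips with 20 to 120 N. Pads are 22 mm wide; open, the fingers measure 114 mm over their backs; the gripper's body (76 mm by 85 mm) begins 54 mm behind the grasp point. The pads swing forward as they close: fully open they stand 13 mm farther back than shut.
Start: joints at [63.277, 17.945, 2.641, 74.691, 0, 82.002], TCP at [184.61, 544.605, 201.023] pointing down, gripper open.
Joint ranges: [-158.12, 158.12], [-49.38, 96.58], [-58.88, 72.47], [-126.05, 133.96], [-84.25, 85.87], [-180, 180]. Speed limits (degrees/s): [147.25, 147.25, 180, 180, 180, 180].

### API

Orientations are given as a 3x3 rotation matrix whose columns are the frame's x, y, z axes.
In Python, from bench import robot gives the robot as it stands.
- The arm moves only by the shell command python3 nudge.py 'ROWS'. ROWS is rows parted by semicolons, their numbers by spaces, 1 to 20 of them, each of 5 numbers: the finger opening in mm, then dx, dy, dz in mm, then a turn about the tool's z in degrees; each row shifts and turns the commanded pose from where the row before left it, along the tool's axes as they then stand; what a row does not reach is not made up. A row lasts 1/8 s, in which the tool goes at most 62.5 mm and 10.7 degrees, less where a joint would pass 70% of its speed; a pose out of reach is approached as far as the arm can. The fingers move at their own pace and stop on an object; the grip force is fixed at half the most. Time passes only in rows, so rows that do not move let the fingers close. It prints the time, the measured TCP pose, the force, the opening and the grip force at its end.
- robot.observe(): the state, without advancing time (a new reading comes with each control period).
- robot.capture(name): name is "scene" or "top" or "wrist"; returns the picture (400x640x3 uint8, red, green, blue); there is no depth.
- robot.calibration(name): a dict with "vfov" (degrees; the focal length in pixels is half the picture's height over the tangent of half this angle, whatever the lens; pixels are square), "cx", "cy" (the principal point, pixels), "k1" (the pictures are not rectified: a ray, as slopes to the right and down, at radius r is drawn at 1 + k1 r^2 times it, then the intrinsics apply), "extrinsics" (4x4, takes a point from world to camera coordinates); the wrist camera has in their place "tool_from_camera" (4x4, takes a point from camera to tool coordinates, whose origin is the TCP and whose axes are the flange's). Camera axes: x right, y down, z forward; pixel columns grow to the right and rows downward; lengths in mm; the calibration is good to about 2 mm. A picture is of the moment at which its call begins: read the wrist's pose just before it. calibration takes no time and is no camera call.
- robot.hand_in(): hands the job in; it is judged then, once.
The state is a dict: "time_s": time; "joint_positions": joint angles; "qvel": joint speeds; "effort": joint torques, N m; "eef_pos": TCP position; "ee_rot": TCP orientation; "ft_force": force on the tool from outside, world axes, zero at the start; "ft_torque": the same for the moment, N m; "gripper_width": finger opening in mm; "grip_force": force on a finger pad.
Only numpy, scipy, OpenCV 4.12 (cv2) and the standard library are available. Lean on these libraries where they do the work, as an engineer would, in place of code of your own. Each camera call takes 0.05 s, during which the arm holds its last target. There are 200 camera calls.

## Working session

There is one attempt and no reset: what is moved stays moved. The work goes in short steps, Python scripts to look and compute and a shell command to move; the robot and the scene stay as the last step left them, time stands still between calls to the robot, and variables do not carry over. Pictures are saved under pics/ and viewed, at most 10 in all, crops included, and the job is handed in when it is done.

```bash
ls; mkdir -p pics
cat > h.py <<'E'
import numpy as np, cv2
from bench import robot
def snap(cam,fn):
    s=robot.observe(); im=robot.capture(cam)
    cv2.imwrite(f'pics/{fn}.png',im[:,:,::-1]); np.save(f'pics/{fn}.npy',im)
    np.savez(f'pics/{fn}_s.npz',p=s['eef_pos'],R=s['ee_rot']); return im
def ray(cam,uv,fn=None):
    c=robot.calibration(cam); f=200/np.tan(np.radians(c['vfov']/2))
    d=(np.array(uv,float)-[c['cx'],c['cy']])/f
    u=d.copy()
    for _ in range(30): u=d/(1+c['k1']*(u@u))
    v=np.array([u[0],u[1],1])
    if cam=='wrist':
        s=np.load(f'pics/{fn}_s.npz'); T=np.array(c['tool_from_camera']); R=s['R']
        return R@T[:3,3]+s['p'], R@T[:3,:3]@v
    E=np.array(c['extrinsics']); R=E[:3,:3]
    return -R.T@E[:3,3], R.T@v
def onz(r,z):
    o,d=r; return o+d*(z-o[2])/d[2]
def meet(*rs):
    A=np.zeros((3,3));b=np.zeros(3)
    for o,d in rs:
        d=d/np.linalg.norm(d);P=np.eye(3)-np.outer(d,d);A+=P;b+=P@o
    x=np.linalg.solve(A,b)
    return x,[np.linalg.norm(np.cross(x-o,d/np.linalg.norm(d))) for o,d in rs]
def proj(cam,p):
    c=robot.calibration(cam); f=200/np.tan(np.radians(c['vfov']/2))
    E=np.array(c['extrinsics']); q=E[:3,:3]@p+E[:3,3]; u=q[:2]/q[2]
    return u*(1+c['k1']*(u@u))*f+[c['cx'],c['cy']]
E
python3 - <<'E'
from h import *
for c in('scene','top'):
    snap(c,c+'0'); k=robot.calibration(c); print(c,k['vfov'],k['k1'],ray(c,(320,200)))
s=robot.observe();print(s['eef_pos'],s['ee_rot'],s['time_s'],s['ft_force'])
print(robot.calibration('wrist'))
E
```

```text
bench.py
nudge.py
pics
scene 55.12497756451867 -0.048118283310940174 (array([-199.12334342, -813.31989695,  795.84942525]), array([ 0.60907372,  0.59428022, -0.52523876]))
top 56.56415936556736 0.014980130811074946 (array([ 458.14654153,  -85.83383928, 1597.4460166 ]), array([ 0.05064061,  0.00811131, -0.99881604]))
[184.36167784 544.11380546 200.19478824] [[-9.47085861e-01  3.20979489e-01 -7.34161151e-04]
 [ 3.20980250e-01  9.47084754e-01 -1.46567561e-03]
 [ 2.24861024e-04 -1.62377188e-03 -9.99998656e-01]] 0.1 [-0.1340585  -0.38046792 -0.11988012]
{'vfov': 58.14868658061642, 'cx': 322.18310432324097, 'cy': 195.19390562276, 'k1': -0.06786114558525513, 'tool_from_camera': array([[-5.61751944e-06, -9.59317330e-01, -2.82330057e-01,
         7.00304815e+01],
       [ 9.99999976e-01,  5.61863102e-05, -2.10810074e-04,
        -8.40771840e-01],
       [ 2.18096842e-04, -2.82330052e-01,  9.59317306e-01,
        -1.73562502e+02],
       [ 0.00000000e+00,  0.00000000e+00,  0.00000000e+00,
         1.00000000e+00]])}
```

View pics/scene0.png

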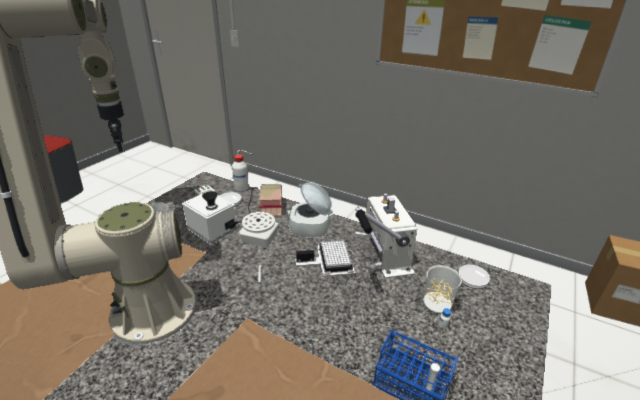

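View pics/top0.png

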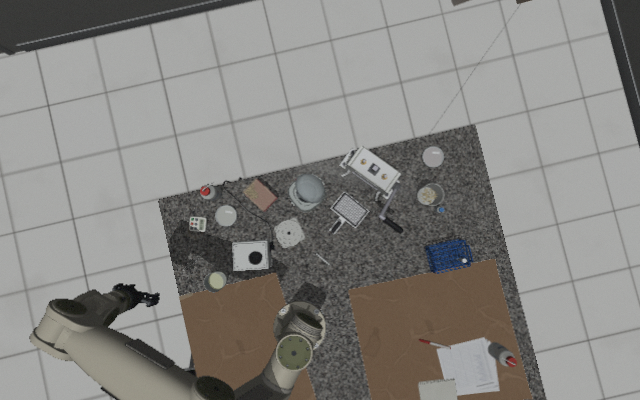

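The scene picture shows the press at about (392,235), the carrier at (335,257) with its grip at (305,256), and the lever grip at (364,220). In the top picture the press is at (373,170), the carrier at (349,210) and the lever grip at (393,226). I'll zoom in on both.

Run:
```python
import cv2,numpy as np
a=cv2.imread('pics/scene0.png')[180:290,280:420]; b=cv2.imread('pics/top0.png')[140:245,320:420]
a=cv2.resize(a,None,fx=4,fy=4,interpolation=cv2.INTER_CUBIC)[:,:]; b=cv2.resize(b,None,fx=4,fy=4,interpolation=cv2.INTER_CUBIC)
cv2.imwrite('pics/a.png',a);cv2.imwrite('pics/b.png',cv2.resize(b,None,fx=1.4,fy=1.4))
from h import *
for n,uv in dict(grip=(336,226),platemid=(350,209),press=(373,170),lev=(393,226)).items(): print(n,onz(ray('top',uv),30),onz(ray('top',uv),155))
```

```text
grip [ 429.96837013 -143.60220346   30.        ] [ 432.21551063 -138.99531719  155.        ]
platemid [ 503.23141443 -200.68739443   30.        ] [ 499.63600569 -191.5281033   155.        ]
press [ 671.10256636 -293.72515947   30.        ] [ 654.11984235 -277.14633331  155.        ]
lev [ 436.83473286 -383.42597833   30.        ] [ 438.53429767 -359.69373046  155.        ]
```

View pics/a.png

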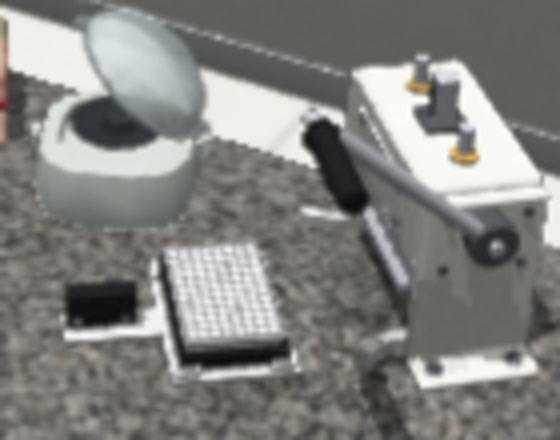

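View pics/b.png

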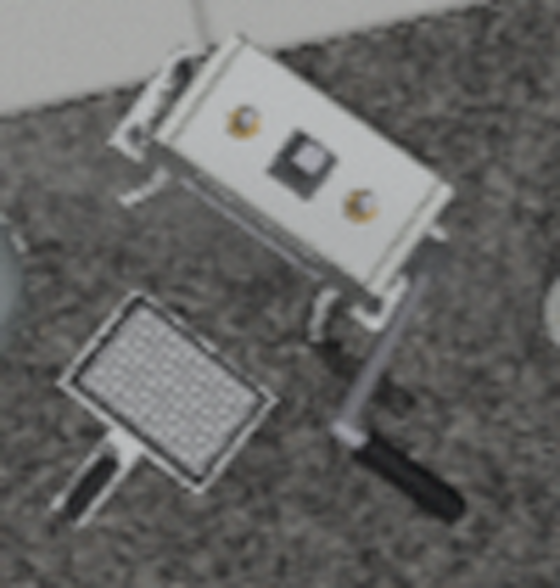

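The crops show the head-top corners, in crop-b pixels, at about (238,38), (452,190), (375,292) and (160,135). The tray corners are at (140,290), (277,400), (200,492) and (60,380), and the lever grip runs from (360,440) to (460,510). Next I'll work out first poses.

Run:
```python
from h import *
T=lambda x,y:(320+x/5.6,140+y/5.6)
S=lambda x,y:(280+x/4,180+y/4)
print('head'); H=[onz(ray('top',T(*p)),155) for p in [(238,38),(452,190),(375,292),(160,135)]]
for h in H: print(h.round(1))
print('tray'); C=[onz(ray('top',T(*p)),6) for p in [(140,290),(277,400),(200,492),(60,380)]]
for h in C: print(h.round(1))
C=np.array(C);H=np.array(H)
print('ctr',C.mean(0),'len',[np.linalg.norm(C[i]-C[i-1]) for i in range(4)],'H len',[np.linalg.norm(H[i]-H[i-1]) for i in range(4)])
ang=lambda v:np.degrees(np.arctan2(v[1],v[0]))
print('tray yaw',ang(C[0]+C[1]-C[2]-C[3]),ang(C[0]+C[3]-C[1]-C[2])-90,'head',ang(H[0]+H[1]-H[2]-H[3]),ang(H[0]+H[3]-H[1]-H[2])-90)
print('two-view'); 
for n,t,s in [('lev inner',(352,435),(318,128)),('lev outer',(455,508),(350,195)),('ram',(313,152),(445,75)),('head FR',(375,292),(412,200)),('grip top mid',(91,487),(100,288)),('tray far-right',(277,400),(297,368))]:
    print(n,*meet(ray('top',T(*t)),ray('scene',S(*s))))
```

```text
head
[ 743.9 -234.   155. ]
[ 641.8 -385.3  155. ]
[ 569.3 -333.4  155. ]
[ 674.5 -181.4  155. ]
tray
[ 577.2 -179.1    6. ]
[ 495.9 -286.     6. ]
[ 424.  -228.9    6. ]
[ 506.5 -119.8    6. ]
ctr [ 500.88433427 -203.44536912    6.        ] len [np.float64(92.30340457491081), np.float64(134.27626697604643), np.float64(91.78176365127067), np.float64(136.81253858493537)] H len [np.float64(87.08783609570749), np.float64(182.5381759711108), np.float64(89.18162204457697), np.float64(184.8716198483489)]
tray yaw -39.23238470600975 -37.14704305428855 head -36.33934529815361 -34.354072265666645
two-view
lev inner [ 469.1821108  -305.14776919  246.97405544] [np.float64(0.4438379035162676), np.float64(0.44383790351633046)]
lev outer [ 422.92625667 -370.72515484  250.88565062] [np.float64(1.1667982556552106), np.float64(1.1667982556552259)]
ram [ 658.07399429 -280.40019123  196.77128341] [np.float64(2.3791927236924364), np.float64(2.379192723692274)]
head FR [ 565.489286   -329.01646343  153.26952579] [np.float64(6.022839018810102), np.float64(6.022839018810304)]
grip top mid [ 425.84840605 -143.9500935    42.84127613] [np.float64(0.4900942722903223), np.float64(0.4900942722903712)]
tray far-right [ 495.6119266  -285.3910475     8.93327928] [np.float64(0.32292425278420117), np.float64(0.32292425278428005)]
```

```bash
python3 nudge.py '85 -44 -30 -10 0;85 -44 -30 -10 0;85 -44 -30 -10 0;85 -44 -30 -10 0;85 -44 -30 -10 0;85 -44 -30 -10 0;85 -44 -30 -10 0;85 -44 -30 -10 0;85 0 0 0 9.6;85 0 0 0 9.6'
```

```text
time_s: 1.35
eef_pos: [441.3, 203.3, 280.6]
ee_rot: [[-0.784, 0.621, -0.001], [0.621, 0.784, -0.0], [0.001, -0.001, -1.0]]
ft_force: [0.7, -0.8, 0.5]
gripper_width: 84.7
grip_force: 0.0
```

```bash
python3 nudge.py '85 -25 -41 0 0;85 -25 -41 0 0;85 -25 -41 0 0;85 -25 -41 0 0;85 -25 -41 0 0;85 -25 -41 0 0;85 -25 -41 0 0;85 0 0 0 0;85 0 0 0 0'
python3 - <<'E'
from h import *
snap('wrist','w1')
E
```

```text
time_s: 2.48
eef_pos: [402.3, -129.3, 280.7]
ee_rot: [[-0.788, 0.615, -0.001], [0.615, 0.788, 0.001], [0.001, 0.0, -1.0]]
ft_force: [0.7, -0.3, -0.3]
gripper_width: 85.3
grip_force: 0.0
```

View pics/w1.png

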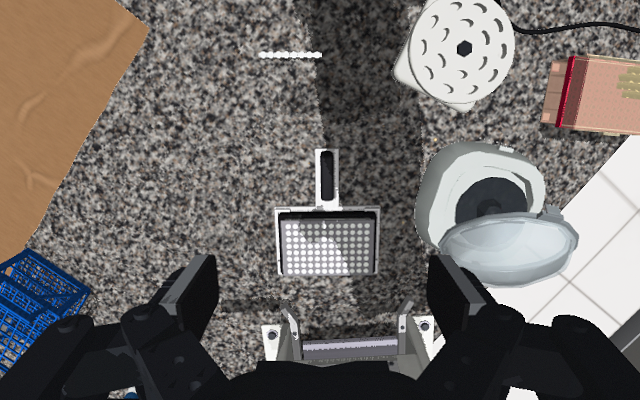

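The wrist picture shows the grip at (327,175), the tray's near corners at (276,208) and (380,208), and the mat spanning 281–374 by 218–274. The press lead-ins are near (291,305) and (404,322), and the steel platen edge is near (350,347). I'll take a second view from a shifted place, then crop both.

```bash
python3 nudge.py '85 -50 0 0 0;85 0 20 0 0;85 0 0 0 0;85 0 0 0 0'
python3 - <<'E'
from h import *
snap('wrist','w2')
a=cv2.imread('pics/w1.png')[140:380,250:450];b=cv2.imread('pics/w2.png')[90:350,230:430]
a=cv2.resize(a,None,fx=2.5,fy=2.5,interpolation=cv2.INTER_CUBIC);b=cv2.resize(b,None,fx=4,fy=4,interpolation=cv2.INTER_CUBIC)
cv2.imwrite('pics/w2c.png',b[480:1040])
E
```

```text
time_s: 3.02
eef_pos: [454.1, -143.5, 281.0]
ee_rot: [[-0.79, 0.613, -0.0], [0.613, 0.79, 0.0], [0.0, -0.0, -1.0]]
ft_force: [0.9, 0.2, 0.4]
gripper_width: 85.3
grip_force: 0.0
```

View pics/w2c.png

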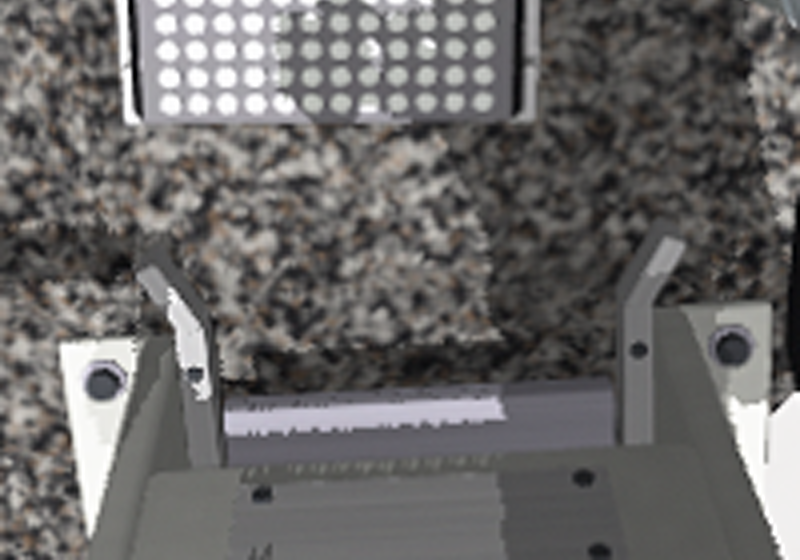

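The crop shows the lead-in tips at (148,270) and (672,240), the rail screws at (196,374) and (639,349), the foot bolts at (104,382) and (730,347), and the rail inner edges at x≈215 and x≈622. The platen's lower front edge runs from (225,435) to about (505,415).

```bash
python3 - <<'E'
from h import *
W=lambda x,y:(230+x/4,210+y/4)
g=lambda p,z:onz(ray('wrist',W(*p),'w2'),z)
ang=lambda v:np.degrees(np.arctan2(v[1],v[0]))
for n,l,r,z in [('tips out',(140,270),(685,240),16),('tips in',(165,300),(655,272),16),('bend in',(212,325),(618,302),16),('railscrew',(196,374),(639,349),16),('bolt',(104,382),(730,347),8),('head low front',(150,473),(705,448),77),('headscrew',(262,494),(584,478),90)]:
    a,b=g(l,z),g(r,z); print(n,a.round(1),b.round(1),'d',np.linalg.norm(a-b).round(1),'mid',((a+b)/2).round(1),'yaw',(ang(b-a)-90).round(2))
# grip & tray: dark / bright masks
for f,box in(('w1',(300,130,360,215)),('w2',(290,70,360,180))):
    im=np.load(f'pics/{f}.npy'); x0,y0,x1,y1=box; c=im[y0:y1,x0:x1].max(2)
    m=(c<45).astype(np.uint8); n,l,s,ce=cv2.connectedComponentsWithStats(m)
    i=1+np.argmax(s[1:,4]); print(f,s[i]+[x0,y0,0,0,0],ce[i]+[x0,y0])
    r=cv2.minAreaRect((np.argwhere(l==i)[:,::-1]+[x0,y0]).astype(np.float32)); print(r)
    # tray: bright mask
    hs=im.min(2); print('rows', [ (v,hs[v,260:400][hs[v,260:400]>150].size) for v in range(190,214,2)] if f=='w1' else '')
E
python3 - <<'E'
import cv2
a=cv2.imread('pics/w1.png')[140:290,260:400];b=cv2.imread('pics/w2.png')[80:245,250:370]
h=600;a=cv2.resize(a,(420,450),interpolation=cv2.INTER_CUBIC);b=cv2.resize(b,(360,495),interpolation=cv2.INTER_CUBIC)
a=cv2.copyMakeBorder(a,0,45,0,0,cv2.BORDER_CONSTANT)
cv2.imwrite('pics/ab.png',cv2.hconcat([a,b]))
E
```

```text
tips out [ 545.5 -314.1   16. ] [ 650.7 -160.    16. ] d 186.5 mid [ 598.1 -237.    16. ] yaw -34.31
tips in [ 559.7 -314.8   16. ] [ 654.5 -175.    16. ] d 168.9 mid [ 607.1 -244.9   16. ] yaw -34.15
bend in [ 577.1 -308.2   16. ] [ 656.2 -191.7   16. ] d 140.8 mid [ 616.7 -250.    16. ] yaw -34.16
railscrew [ 588.9 -325.3   16. ] [ 676.2 -196.6   16. ] d 155.5 mid [ 632.5 -260.9   16. ] yaw -34.14
bolt [ 574.8 -357.8    8. ] [ 700.8 -172.2    8. ] d 224.4 mid [ 637.8 -265.     8. ] yaw -34.18
head low front [ 581.1 -328.5   77. ] [ 679.6 -187.1   77. ] d 172.3 mid [ 630.3 -257.8   77. ] yaw -34.86
headscrew [ 601.1 -298.7   90. ] [ 656.1 -218.7   90. ] d 97.0 mid [ 628.6 -258.7   90. ] yaw -34.51
w1 [321 151  13  49 333] [326.86786787 170.64564565]
((327.0, 175.0), (12.0, 48.0), 0.0)
rows [(190, 15), (192, 9), (194, 11), (196, 15), (198, 19), (200, 26), (202, 31), (204, 29), (206, 46), (208, 86), (210, 59), (212, 8)]
w2 [290 174  70   6 382] [326.0078534 176.7486911]
((324.5, 176.5), (5.0, 69.0), 90.0)
rows
```

View pics/ab.png

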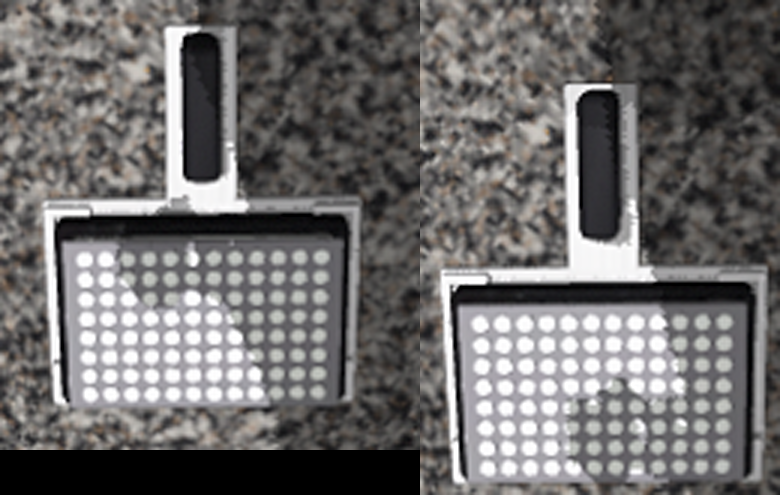

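The left half (w1) shows the tray's near corners at (44,202) and (361,200), and the grip top at x 183–220, y 33–182. The right half (w2) shows the near corners at (441,270) and (768,268), the stem end at (565,85)–(638,85), and the grip top at x 579–617, y 91–240.

Run:
```python
from h import *
A=lambda x,y:ray('wrist',(260+x/3,140+y/3),'w1')
B=lambda x,y:ray('wrist',(250+(x-420)/3,80+y/3),'w2')
ang=lambda v:np.degrees(np.arctan2(v[1],v[0]))
p1=meet(A(201,34),B(598,92));p2=meet(A(201,181),B(598,240));pc=meet(A(201,108),B(598,166))
print(p1,p2,pc,'yaw',ang(p2[0]-p1[0]))
nr,nl=meet(A(44,202),B(441,270)),meet(A(361,200),B(768,268)); print('tray near',nr,nl,ang(nl[0]-nr[0])-90,np.linalg.norm(nl[0]-nr[0]))
for n,F,l,r in(('w1',A,(44,202),(361,200)),('w2',B,(441,270),(768,268)),):
    a,b=onz(F(*l),6),onz(F(*r),6);print(n,a,b,'mid',(a+b)/2,np.linalg.norm(a-b),ang(b-a)-90)
for n,F,l,r in(('w1',A,(166,27),(238,27)),('w2',B,(565,85),(638,85))):
    a,b=onz(F(*l),6),onz(F(*r),6);print('stem',n,(a+b)/2,np.linalg.norm(a-b))
for z in(44,):
  print('grip top',onz(A(201,108),z),onz(B(598,166),z), ang(onz(B(598,240),z)-onz(B(598,92),z)),ang(onz(A(201,181),z)-onz(A(201,34),z)))
```

```text
(array([ 408.42120791, -127.47034499,   11.57759989]), [np.float64(0.5663594265497017), np.float64(0.5663594265496695)]) (array([ 452.54405942, -161.65719723,   36.19552434]), [np.float64(0.22405480155217214), np.float64(0.22405480155220173)]) (array([ 430.65541446, -144.68019366,   25.09955761]), [np.float64(0.36037083894043836), np.float64(0.36037083894043814)]) yaw -37.768903287783765
tray near (array([ 425.48281372, -226.94615779,    6.18102054]), [np.float64(0.09521092125036129), np.float64(0.09521092125035138)]) (array([ 509.54216688, -116.70263837,    7.93014024]), [np.float64(0.1097328060068209), np.float64(0.10973280600683351)]) -37.32508325596446 138.6458360280603
w1 [ 425.53459645 -226.90639314    6.        ] [ 510.21324621 -116.93812765    6.        ] mid [ 467.87392133 -171.9222604     6.        ] 138.79298664484344 -37.59728031281705
w2 [ 425.47070976 -227.09269692    6.        ] [ 510.05121544 -116.66487822    6.        ] mid [ 467.7609626  -171.87878757    6.        ] 139.09768180743353 -37.44975927977766
stem w1 [ 407.25293984 -125.2871772     6.        ] 30.07603891095042
stem w2 [ 407.07516308 -125.50568516    6.        ] 29.654689610865116
grip top [ 427.06105194 -141.79193236   44.        ] [ 429.16895784 -143.08965805   44.        ] -38.326038784560296 -37.75909337715142
```

```bash
python3 nudge.py '85 13 -7 50 0;85 13.7 -7.3 50 0;85 0 0 50 0;85 0 0 50 0;85 0 0 40 0;85 0 0 18 0;85 0 0 8 0;85 0 0 0 0;85 0 0 0 0'
python3 - <<'E'
from h import *
snap('scene','s2')
E
```

```text
time_s: 4.2
eef_pos: [425.3, -139.9, 16.0]
ee_rot: [[-0.789, 0.615, 0.002], [0.615, 0.789, -0.001], [-0.002, 0.0, -1.0]]
ft_force: [0.0, 0.1, 0.6]
gripper_width: 85.3
grip_force: 0.0
```

```bash
python3 nudge.py '85 0 0 3 0;0 0 0 0 0;0 0 0 0 0;0 0 0 0 0;0 0 0 0 0;0 0 0 0 0;0 0 0 0 0;0 0 0 0 0'
```

```text
time_s: 5.25
eef_pos: [424.4, -139.5, 12.2]
ee_rot: [[-0.789, 0.615, -0.0], [0.615, 0.789, -0.0], [-0.0, -0.0, -1.0]]
ft_force: [-2.4, 0.1, 5.6]
gripper_width: 11.7
grip_force: 58.9
```

```bash
python3 nudge.py '0 -3 4 0 0;0 -3 4.4 0 0;0 -3 4.4 0 0;0 -2.3 4.4 0 0;0 0 0 0 -1.2;0 0 0 0 -1.2;0 0 0 0 -1.2;0 0 0 0 0;0 0 0 0 0'
python3 - <<'E'
from h import *
snap('top','t2');snap('wrist','w3')
im=cv2.imread('pics/w3.png')
cv2.imwrite('pics/w3c.png',cv2.resize(im[150:400,170:470],None,fx=2.4,fy=2.4,interpolation=cv2.INTER_CUBIC))
E
```

```text
time_s: 6.38
eef_pos: [444.0, -133.7, 12.2]
ee_rot: [[-0.825, 0.565, -0.0], [0.565, 0.825, -0.002], [-0.001, -0.001, -1.0]]
ft_force: [-3.4, -3.9, 5.1]
gripper_width: 11.8
grip_force: 60.4
```

View pics/w3c.png

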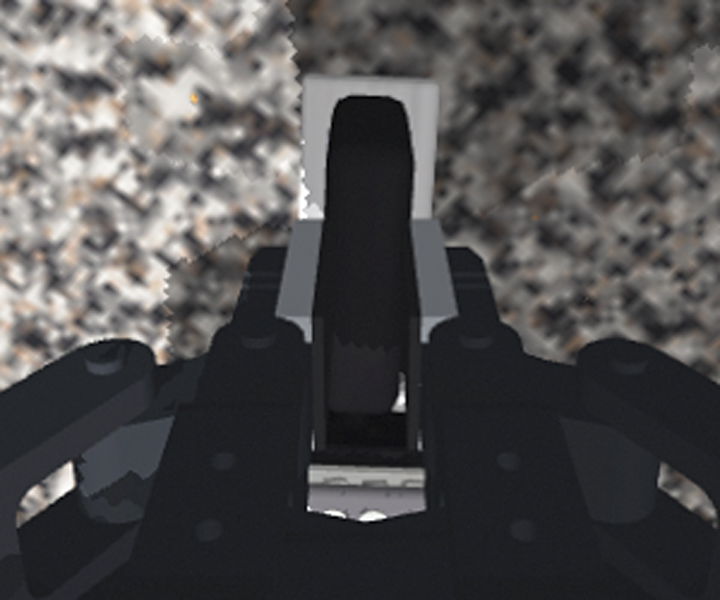

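The grip bar sits centred and parallel between the pads. I'll slide the carrier in.

```bash
python3 nudge.py '0 -6 0.4 0 0;0 -8 0.4 0 0;0 -8 0.2 0 0;0 -8 0.2 0 0;0 -8 0.2 0 0;0 -8 0.2 0 0;0 -8 0.2 0 0;0 -8 0 0 0;0 -8 0 0 0;0 -8 0 0 0;0 -5 0 0 0;0 0 0 0 0'
```

```text
time_s: 7.98
eef_pos: [508.9, -174.2, 12.0]
ee_rot: [[-0.827, 0.563, -0.008], [0.563, 0.827, 0.007], [0.01, 0.001, -1.0]]
ft_force: [-13.8, 7.8, 21.9]
gripper_width: 12.0
grip_force: 62.3
```

```bash
python3 nudge.py '0 -6 0 0 0;0 -8 0 0 0;0 -8 0 0 0;0 -6 0 0 0;0 0 0 0 0'
python3 - <<'E'
from h import *
snap('scene','s3')
a=cv2.imread('pics/s3.png')[160:300,260:450]
cv2.imwrite('pics/s3c.png',cv2.resize(a,None,fx=4,fy=4,interpolation=cv2.INTER_CUBIC))
E
```

```text
time_s: 8.6
eef_pos: [532.6, -190.4, 12.1]
ee_rot: [[-0.827, 0.563, -0.007], [0.563, 0.827, 0.006], [0.009, 0.001, -1.0]]
ft_force: [-12.5, 7.3, 18.5]
gripper_width: 12.2
grip_force: 61.8
```

View pics/s3c.png

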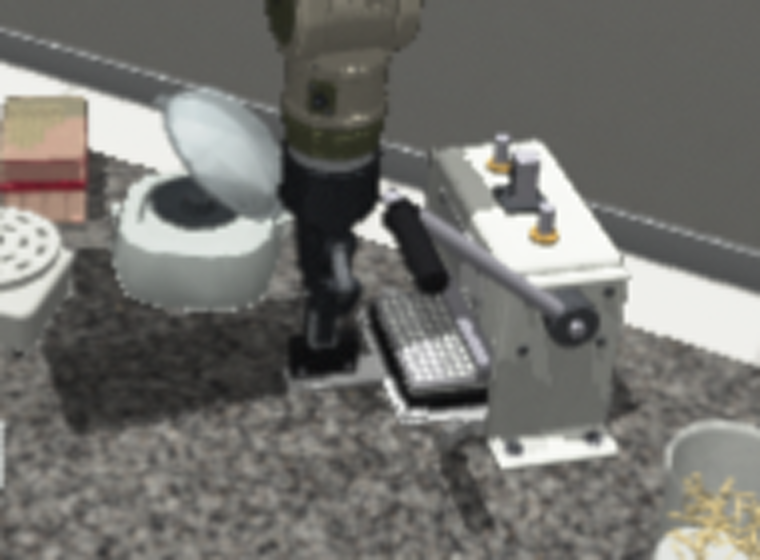

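The carrier is straight and entering between the lead-ins. I'll carry on and then creep to the stop.

```bash
python3 nudge.py '0 -6 0 -0.7 0;0 -8 0 0 0;0 -8 0 0 0;0 -8 0 0 0;0 -8 0 0 0;0 -4 0 0 0;0 0 0 0 0'
```

```text
time_s: 9.52
eef_pos: [568.4, -214.9, 12.2]
ee_rot: [[-0.826, 0.563, -0.005], [0.563, 0.826, 0.005], [0.007, 0.001, -1.0]]
ft_force: [-7.5, 4.8, 10.9]
gripper_width: 11.8
grip_force: 59.9
```

```bash
python3 nudge.py '0 -3 0 0 0;0 -2 0 0 0;0 -2 0 0 0;0 0 0 0 0'
```

```text
time_s: 10.02
eef_pos: [573.6, -218.4, 12.2]
ee_rot: [[-0.826, 0.563, -0.006], [0.563, 0.826, 0.005], [0.008, 0.001, -1.0]]
ft_force: [-9.0, 5.7, 12.6]
gripper_width: 12.0
grip_force: 60.1
```

```bash
python3 nudge.py '0 -1.5 0 0 0;0 -1.5 0 0 0;0 0 0 0 0'
```

```text
time_s: 10.4
eef_pos: [576.1, -220.1, 12.2]
ee_rot: [[-0.826, 0.563, -0.006], [0.563, 0.826, 0.005], [0.008, 0.001, -1.0]]
ft_force: [-9.5, 4.3, 10.9]
gripper_width: 12.3
grip_force: 60.2
```

```bash
python3 nudge.py '0 -1.5 0 0 0;0 -1.5 0 0 0;0 0 0 0 0'
```

```text
time_s: 10.78
eef_pos: [577.4, -221.0, 12.2]
ee_rot: [[-0.826, 0.563, -0.008], [0.563, 0.827, 0.007], [0.01, 0.001, -1.0]]
ft_force: [-12.8, 7.6, 14.3]
gripper_width: 12.4
grip_force: 60.8
```

```bash
python3 nudge.py '0 -1.5 0 0 0;0 -1.5 0 0 0;0 0 0 0 0'
```

```text
time_s: 11.15
eef_pos: [577.4, -221.0, 12.1]
ee_rot: [[-0.827, 0.563, -0.012], [0.563, 0.827, 0.009], [0.015, 0.001, -1.0]]
ft_force: [-18.3, 11.9, 20.4]
gripper_width: 12.2
grip_force: 62.1
```

```bash
python3 nudge.py '0 -1.5 0 0 0;0 -1 0 0 0;0 0 0 0 0'
```

```text
time_s: 11.52
eef_pos: [577.3, -221.0, 12.0]
ee_rot: [[-0.827, 0.562, -0.016], [0.562, 0.827, 0.011], [0.02, 0.0, -1.0]]
ft_force: [-23.2, 14.0, 24.7]
gripper_width: 12.1
grip_force: 63.1
```

```bash
python3 nudge.py '0 3 0 -0.5 0;0 0 0 0 0;85 0 0 0 0;85 0 0 0 0;85 0 0 0 0;85 0 0 0 0'
python3 - <<'E'
from h import *
snap('scene','s4')
E
```

```text
time_s: 12.28
eef_pos: [584.5, -226.5, 13.0]
ee_rot: [[-0.826, 0.564, 0.0], [0.564, 0.826, 0.0], [-0.0, 0.0, -1.0]]
ft_force: [1.2, -0.5, -0.2]
gripper_width: 82.7
grip_force: 0.0
```

The carrier met the stop at TCP s≈602, as predicted, so it's home. I'll back off, rise, move over the lever grip and turn 90°.

```bash
python3 nudge.py '85 15 0 0 0;85 20 0 0 0;85 5 0 -30 0;85 0 0 -50 0;85 0 0 -50 0;85 0 0 -50 0;85 0 0 -50 0;85 0 0 -50 0;85 0 0 -40 0;85 2 -43 0 0;85 2 -43 0 0;85 2 -43 0 0;85 1 -43 0 0;85 0 0 0 10;85 0 0 0 10;85 0 0 0 10;85 0 0 0 10;85 0 0 0 10;85 0 0 0 10'
```

```text
time_s: 14.7
eef_pos: [448.4, -342.0, 333.2]
ee_rot: [[0.081, 0.997, 0.0], [0.997, -0.081, -0.0], [0.0, 0.0, -1.0]]
ft_force: [-0.6, 0.1, 1.2]
gripper_width: 85.2
grip_force: 0.0
```

```bash
python3 nudge.py '85 0 0 0 10;85 0 0 0 10;85 0 0 0 10;85 0 0 0 0;85 0 0 0 0'
python3 - <<'E'
from h import *
a=snap('wrist','w5');snap('scene','s5');snap('top','t5')
E
```

```text
time_s: 15.32
eef_pos: [448.3, -342.0, 333.2]
ee_rot: [[0.562, 0.827, 0.0], [0.827, -0.562, 0.0], [0.0, 0.0, -1.0]]
ft_force: [-0.8, 1.0, -0.4]
gripper_width: 85.1
grip_force: 0.0
```

View pics/w5.png

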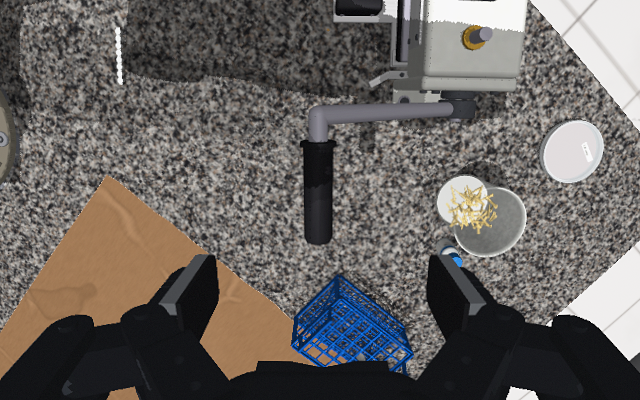

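The grip spans (318,143) to (317,242), lies along the tool's x and is central. I'll cast it to its height, using this and the scene view.

Run:
```python
from h import *
a=onz(ray('wrist',(318,143),'w5'),247);b=onz(ray('wrist',(317,242),'w5'),247)
print(a,b,(a+b)/2,np.linalg.norm(a-b))
w,_=meet(ray('wrist',(318,143),'w5'),ray('top',(320+362/5.6,140+442/5.6))) ;print(w,_)
w,_=meet(ray('wrist',(317,242),'w5'),ray('scene',(280+352/4,180+203/4))) ;print(w,_)
p=robot.observe();R=p['ee_rot'];d=R.T@((a+b)/2-p['eef_pos']);print('tool delta',d)
```

```text
[ 466.6958241  -312.99047394  247.        ] [ 422.28988352 -376.57676455  247.        ] [ 444.49285381 -344.78361925  247.        ] 77.55710097939655
[ 464.58250869 -315.59969557  222.51649812] [np.float64(0.14479257922398509), np.float64(0.14479257922403502)]
[ 421.34998382 -374.7896492   247.78686727] [np.float64(1.879455415395544), np.float64(1.8794554153956762)]
tool delta [-4.51337683 -1.56437783 86.15355336]
```

```bash
python3 nudge.py '85 -4 -1.6 20 0;85 0 0 40 0;85 0 0 30 0;85 0 0 14 0;85 0 0 0 0;0 0 0 0 0;0 0 0 0 0;0 0 0 0 0;0 0 0 0 0;0 0 0 0 0;0 0 0 0 0;0 0 0 0 0'
python3 - <<'E'
from h import *
p=robot.observe();print(p['time_s'],p['ft_force'],p['ft_torque'])
# arc: tool deltas for rows of q
q=np.arange(0,0.92,0.05);x=-185*np.cos(.698-q);z=185*np.sin(.698-q)
for i in range(1,len(q)):print(q[i].round(2),'dy',(x[i]-x[i-1]).round(1),'dz',-(z[i]-z[i-1]).round(1),'cum',(x[i]-x[0]).round(1),(z[0]-z[i]).round(1))
E
```

```text
time_s: 16.98
eef_pos: [444.7, -344.3, 229.1]
ee_rot: [[0.564, 0.826, -0.0], [0.826, -0.564, 0.0], [0.0, -0.0, -1.0]]
ft_force: [-0.0, -1.0, 0.3]
gripper_width: 0.0
grip_force: 0.0
16.975 [-0.02533349 -1.00248362  0.34485702] [-0.00533045 -0.00628065 -0.02453043]
0.05 dy -5.8 dz 7.2 cum -5.8 7.2
0.1 dy -5.4 dz 7.5 cum -11.2 14.7
0.15 dy -5.0 dz 7.8 cum -16.2 22.5
0.2 dy -4.6 dz 8.0 cum -20.8 30.5
0.25 dy -4.2 dz 8.2 cum -25.0 38.8
0.3 dy -3.8 dz 8.4 cum -28.8 47.2
0.35 dy -3.4 dz 8.6 cum -32.2 55.8
0.4 dy -2.9 dz 8.8 cum -35.1 64.6
0.45 dy -2.5 dz 8.9 cum -37.6 73.5
0.5 dy -2.0 dz 9.0 cum -39.7 82.5
0.55 dy -1.6 dz 9.1 cum -41.2 91.6
0.6 dy -1.1 dz 9.2 cum -42.4 100.8
0.65 dy -0.7 dz 9.2 cum -43.1 110.0
0.7 dy -0.2 dz 9.2 cum -43.3 119.3
0.75 dy 0.2 dz 9.2 cum -43.0 128.5
0.8 dy 0.7 dz 9.2 cum -42.3 137.7
0.85 dy 1.2 dz 9.2 cum -41.1 146.9
0.9 dy 1.6 dz 9.1 cum -39.5 156.0
```

The fingers shut on nothing, so I'll look.

Run:
```python
from h import *
snap('wrist','w6');snap('scene','s6')
a=cv2.imread('pics/s6.png')[120:290,290:440]; b=cv2.imread('pics/w6.png')
a=cv2.resize(a,(353,400),interpolation=cv2.INTER_CUBIC)
cv2.imwrite('pics/c6.png',cv2.hconcat([a,b[:,120:560]]))
```

```text
(no output)
```

View pics/c6.png

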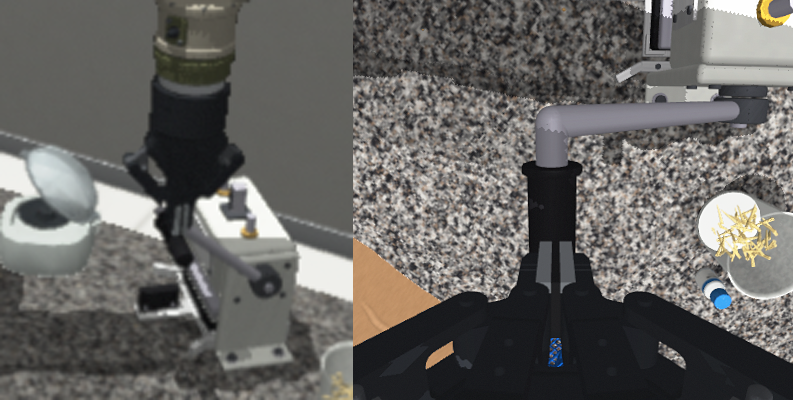

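Run:
```python
from h import *
p=robot.observe();R=p['ee_rot']
print('TCP scene px',proj('scene',p['eef_pos']),'crop',(proj('scene',p['eef_pos'])-[290,120])*2.353)
u=np.array([.827,-.5625,0]);n=np.array([.5625,.827,0]);o=np.array([662.5,-279.5,0])
for q in(0,.05,.1,.15,.2):
  for nm,yy in(('in',-133.5),('mid',-172.5),('out',-211.5)):
    P=o+u*-185*np.cos(.698-q)+n*yy+np.array([0,0,128+185*np.sin(.698-q)])
    d=R.T@(P-p['eef_pos'])
    print(q,nm,P.round(0),'scene crop',((proj('scene',P)-[290,120])*2.353).round(0),'tool',d.round(0))
print(meet(ray('wrist',(318,143),'w5'),ray('wrist',(318,165),'w6')))
print('elbow',meet(ray('wrist',(317,108),'w5'),ray('wrist',(319,112),'w6')))
# grip width in px per row
for f,r in(('w5',range(150,240,15)),('w6',range(175,236,10))):
  im=np.load(f'pics/{f}.npy').max(2).astype(int)
  for v in r:
    row=im[v,270:370]<60; c=np.flatnonzero(row); print(f,v,(c.min()+270,c.max()+270,c.size) if c.size else None)
```

```text
TCP scene px [364.52040488 227.74691133] crop [175.34651269 253.52848236]
0 in [ 470. -310.  247.] scene crop [167. 218.] tool [ 43.   2. -18.]
0 mid [ 448. -342.  247.] scene crop [177. 238.] tool [  4.   2. -18.]
0 out [ 426. -375.  247.] scene crop [188. 259.] tool [-35.   2. -18.]
0.05 in [ 465. -307.  240.] scene crop [162. 224.] tool [ 43.  -4. -11.]
0.05 mid [ 443. -339.  240.] scene crop [172. 244.] tool [  4.  -4. -11.]
0.05 out [ 422. -371.  240.] scene crop [182. 265.] tool [-35.  -4. -11.]
0.1 in [ 461. -304.  232.] scene crop [157. 230.] tool [43. -9. -3.]
0.1 mid [ 439. -336.  232.] scene crop [166. 250.] tool [ 4. -9. -3.]
0.1 out [ 417. -368.  232.] scene crop [177. 272.] tool [-35.  -9.  -3.]
0.15 in [ 457. -301.  224.] scene crop [152. 236.] tool [ 43. -14.   5.]
0.15 mid [ 435. -333.  224.] scene crop [161. 257.] tool [  3. -14.   5.]
0.15 out [ 413. -366.  224.] scene crop [172. 278.] tool [-36. -14.   5.]
0.2 in [ 453. -298.  216.] scene crop [147. 242.] tool [ 42. -19.  13.]
0.2 mid [ 431. -331.  216.] scene crop [157. 263.] tool [  3. -19.  13.]
0.2 out [ 409. 
[... 154 characters left out ...]
t64(0.23218572515830857)])
elbow (array([ 483.37001994, -289.58591111,  329.10594683]), [np.float64(0.1831461443400513), np.float64(0.18314614434019366)])
w5 150 (np.int64(289), np.int64(368), 39)
w5 165 (np.int64(304), np.int64(364), 30)
w5 180 (np.int64(304), np.int64(333), 30)
w5 195 (np.int64(288), np.int64(342), 32)
w5 210 (np.int64(285), np.int64(363), 39)
w5 225 (np.int64(271), np.int64(362), 36)
w6 175 (np.int64(293), np.int64(359), 54)
w6 185 (np.int64(295), np.int64(342), 48)
w6 195 (np.int64(278), np.int64(342), 54)
w6 205 (np.int64(295), np.int64(342), 48)
w6 215 (np.int64(295), np.int64(342), 48)
w6 225 (np.int64(282), np.int64(342), 48)
w6 235 (np.int64(279), np.int64(364), 50)
```

```bash
python3 - <<'E'
from h import *
im=np.load('pics/w6.npy').max(2)
for v in range(225,310,8): print(v,' '.join(f'{x:3d}' for x in im[v,286:352:3]))
E
python3 nudge.py '0 0 0 4 0;0 0 0 0 0;0 0 0 0 0'
```

```text
225 156 118 180  87  19  21  23  25  23  25  27  25  27  26  25  23  21  22  19  78 104 216
233 147 164 154 120  22  21  20  25  24  26  26  27  26  24  23  23  22  20  21 158 183 129
241 137 159  90  81  22  22  21  59  64  64  64  26  22  22  65  65  63  66  21 127  93 101
249  84 197 132 131  20  24  19  96  94  94  94  18  24  19  95  94  93  96  16 196  80  71
257 111  48  25  29  28  29  37  95  94  94  94  20  24  21  96  94  95  94  51  29  30  31
265 134  34  35  35  36  36  66  95  93  94  96  21  23  21  97  94  94  93  85  35  35  36
273  21  28  29  29  30  28  97  94  95  94  96  22  23  21  98  95  94  94  97  28  28  29
281  29  30  30  29  30  27  98  94  93  92  94  21  21  21  97  93  93  94  97  25  29  28
289  30  29  30  30  30  29  30  28  31  28 108  31  33  33 128  27  30  30  28  27  30  28
297  30  30  29  30  30  31  29  29  28  29  28  34  34  33  30  29  28  28  31  30  29  29
305  29  29  30  28  29  29  29  29  30  27  27  33  34  35  28  27  30  28  26  29  28  27
time_s: 17.45
eef_pos: [444.0, -344.0, 226.3]
ee_rot: [[0.564, 0.826, -0.0], [0.826, -0.564, -0.0], [-0.001, -0.0, -1.0]]
ft_force: [-3.9, 1.9, 9.0]
gripper_width: -0.0
grip_force: 4.1
```

Shut fingertips meet the bar's top only now, at TCP z≈227. The pads therefore reach less far forward than assumed, and they closed above the bar. I'll ease up, open, go about 25 mm lower and close again.

```bash
python3 nudge.py '0 0 0 -2 0;0 0 0 -2 0;0 0 0 -6 0;0 0 0 -10 0;85 0 0 -10 0;85 0 0 0 0;85 0 0 0 0;85 0 0 0 0;85 0 0 0 0;85 0 2 20 0;85 0 0 20 0;85 0 0 13 0;85 0 0 0 0'
```

```text
time_s: 19.08
eef_pos: [445.8, -344.9, 201.1]
ee_rot: [[0.564, 0.826, -0.002], [0.826, -0.564, 0.002], [0.001, -0.002, -1.0]]
ft_force: [-0.7, 0.4, -0.2]
gripper_width: 85.2
grip_force: 0.0
```

```bash
python3 nudge.py '50 0 0 0 0;30 0 0 0 0;30 0 0 0 0;0 0 0 0 0;0 0 0 0 0;0 0 0 0 0;0 0 0 0 0'
```

```text
time_s: 19.95
eef_pos: [443.2, -343.4, 203.0]
ee_rot: [[0.564, 0.826, -0.005], [0.826, -0.564, 0.003], [-0.001, -0.006, -1.0]]
ft_force: [-10.2, 5.3, 10.5]
gripper_width: 20.1
grip_force: 58.4
```

Now it is gripped, at 20 mm and 58 N. I'll pull along the arc.

```bash
python3 nudge.py '0 0 -5.8 7.2 0;0 0 -5.4 7.5 0;0 0 -5 7.8 0;0 0 -4.6 8 0;0 0 -4.2 8.2 0;0 0 -3.8 8.4 0;0 0 -3.4 8.6 0;0 0 -2.9 8.8 0;0 0 -2.5 8.9 0;0 0 -2 9 0;0 0 0 0 0'
```

```text
time_s: 21.32
eef_pos: [411.2, -321.6, 120.1]
ee_rot: [[0.564, 0.826, -0.004], [0.826, -0.564, 0.002], [-0.001, -0.004, -1.0]]
ft_force: [-9.2, 4.6, 10.1]
gripper_width: 20.5
grip_force: 66.0
```

```bash
python3 nudge.py '0 0 -1.6 9.1 0;0 0 -1.1 9.2 0;0 0 -0.7 9.2 0;0 0 -0.2 9.2 0;0 0 0.2 8 0;0 0 0 0 0'
```

```text
time_s: 22.08
eef_pos: [407.4, -319.0, 75.1]
ee_rot: [[0.564, 0.826, -0.006], [0.826, -0.564, 0.003], [-0.001, -0.007, -1.0]]
ft_force: [-11.8, 6.6, 11.3]
gripper_width: 20.0
grip_force: 70.1
```

```bash
python3 nudge.py '0 0 0.2 4 0;0 0 0.2 4 0;0 0 0 0 0;0 0 0 0 0'
```

```text
time_s: 22.58
eef_pos: [407.6, -319.1, 67.2]
ee_rot: [[0.564, 0.826, -0.006], [0.826, -0.564, 0.003], [-0.001, -0.007, -1.0]]
ft_force: [-11.5, 6.7, 9.4]
gripper_width: 20.2
grip_force: 70.9
```

```bash
python3 nudge.py '0 0 0.4 4 0;0 0 0 0 0;0 0 0 0 0'
```

```text
time_s: 22.95
eef_pos: [407.6, -319.2, 63.2]
ee_rot: [[0.564, 0.826, -0.007], [0.826, -0.564, 0.004], [-0.001, -0.008, -1.0]]
ft_force: [-10.8, 5.6, 11.9]
gripper_width: 20.3
grip_force: 71.9
```

```bash
python3 nudge.py '0 0 0.4 4 0;0 0 0 0 0;0 0 0 0 0'
python3 - <<'E'
from h import *
snap('scene','s7');snap('wrist','w7')
E
```

```text
time_s: 23.32
eef_pos: [407.9, -319.3, 60.0]
ee_rot: [[0.564, 0.826, -0.007], [0.826, -0.564, 0.003], [-0.001, -0.007, -1.0]]
ft_force: [-13.7, 7.6, 17.2]
gripper_width: 20.0
grip_force: 72.5
```

```bash
python3 nudge.py '0 0 0.4 4 0;0 0 0 0 0;0 0 0 0 0'
```

```text
time_s: 23.8
eef_pos: [408.2, -319.6, 57.1]
ee_rot: [[0.564, 0.826, -0.006], [0.826, -0.564, 0.003], [-0.001, -0.007, -1.0]]
ft_force: [-16.3, 9.9, 25.3]
gripper_width: 20.1
grip_force: 73.4
```

```bash
python3 nudge.py '0 0 0.4 4 0;0 0 0 0 0;0 0 0 0 0'
```

```text
time_s: 24.18
eef_pos: [408.4, -319.7, 53.5]
ee_rot: [[0.564, 0.826, -0.007], [0.826, -0.564, 0.003], [-0.001, -0.007, -1.0]]
ft_force: [-17.1, 10.6, 28.6]
gripper_width: 19.7
grip_force: 74.6
```

Run:
```python
from h import *
snap('wrist','w8');snap('scene','s8')
for f in('w6','w7','w8'):
  im=np.load(f'pics/{f}.npy').max(2).astype(int)
  col=im[100:240,319]; print(f,'col319 dark rows',[v+100 for v in range(1,140) if (col[v]<45)!=(col[v-1]<45)])
  for v in (195,215,230):
    m=(im[v,285:352]<45);c=np.flatnonzero(m);k=np.split(c,np.flatnonzero(np.diff(c)>1)+1);k=max(k,key=len);print(v,k[0]+285,k[-1]+285,len(k))
# lever end expected in scene vs q
u=np.array([.827,-.5625,0]);n=np.array([.5625,.827,0]);o=np.array([662.5,-279.5,0])
for q in(.7,.77,.85,.95):
  for yy in(-115.5,-211.5):
    P=o+u*-185*np.cos(.698-q)+n*yy+np.array([0,0,128+185*np.sin(.698-q)]);print(q,yy,P.round(0),proj('scene',P).round(1))
```

```text
w6 col319 dark rows [168]
195 295 342 48
215 295 341 47
230 296 341 46
w7 col319 dark rows [101, 190]
195 285 351 67
215 292 351 60
230 301 350 50
w8 col319 dark rows [190]
195 285 351 67
215 292 351 60
230 304 350 47
0.7 -115.5 [ 445. -271.  128.] [341.2 246.3]
0.7 -211.5 [ 391. -350.  128.] [350.  269.3]
0.77 -115.5 [ 445. -271.  115.] [341.2 249.9]
0.77 -211.5 [ 391. -351.  115.] [349.8 273. ]
0.85 -115.5 [ 446. -272.  100.] [341.5 253.9]
0.85 -211.5 [ 392. -352.  100.] [350.1 277.1]
0.95 -115.5 [ 449. -274.   82.] [342.5 258.7]
0.95 -211.5 [ 395. -354.   82.] [351.1 282. ]
```

Run:
```python
from h import *
for f in('w7','w8'):
  im=np.load(f'pics/{f}.npy').max(2).astype(int)
  for v in range(60,240,12):
    r=im[v,200:440];m=np.flatnonzero(r<45);k=np.split(m,np.flatnonzero(np.diff(m)>1)+1);k=sorted(k,key=len)[-1];print(f,v,k[0]+200,k[-1]+200,len(k),end=' | ')
  print()
a=np.load('pics/w7.npy').astype(int);b=np.load('pics/w8.npy').astype(int)
# shift of the lever region between w7 and w8
t=a[165:235,285:352].max(2).astype(np.uint8)
r=cv2.matchTemplate(b[145:255,270:370].max(2).astype(np.uint8),t,cv2.TM_CCOEFF_NORMED);print(cv2.minMaxLoc(r),'expected loc (15,20) if unmoved')
# grip in scene: dark blob near expected
for f in('s7','s8'):
  im=np.load(f'pics/{f}.npy').max(2)
  for v in range(240,286,3): print(f,v,' '.join(f'{x:3d}' for x in im[v,330:366:2]))
```

```text
w7 60 270 270 1 | w7 72 410 415 6 | w7 84 303 306 4 | w7 96 258 264 7 | w7 108 369 373 5 | w7 120 292 293 2 | Traceback (most recent call last):
  File "<stdin>", line 5, in <module>
IndexError: index 0 is out of bounds for axis 0 with size 0
```

Run:
```python
from h import *
for f in('w7','w8'):
  im=np.load(f'pics/{f}.npy').max(2).astype(int)
  for v in range(120,240,10): print(f,v,' '.join(f'{x:3d}' for x in im[v,262:380:5]))
a=np.load('pics/w7.npy').max(2);b=np.load('pics/w8.npy').max(2)
r=cv2.matchTemplate(b[130:260,260:380],a[160:235,285:352],cv2.TM_CCOEFF_NORMED);print(cv2.minMaxLoc(r),'unmoved=(25,30)')
for f in('s7','s8'):
  im=np.load(f'pics/{f}.npy').max(2)
  for v in range(240,290,4): print(f,v,' '.join(f'{x:3d}' for x in im[v,330:366:2]))
```

```text
w7 120 105 125 123 118  81  77  41  66  75 162 185 194 196 194 194 193 194 194 194 192 192 192 192 192
w7 130 144 138 217 151 117 169 173 179 132 151 195 209 222 223 223 223 225 225 225 225 227 227 228 228
w7 140 169 186 141 140 125  95 148 213 131 150 203 209 221 204 205 206 206 207 207 207 207 207 206 207
w7 150 181  82 174 180 139 114 140  66 130 150 158 159 165 162 156 142 128 137 158 161 160 162 162 162
w7 160 129 119 138 223 216 153 150 136 129 148 159 159 165 162 156 144 132 142  96  92 124  71  75 133
w7 170 130 156 185 196 140 178 166 231 125 149 160 158 165 162 156 145 106  87  93  99  42  84 100 105
w7 180 218 180 175 160 138 208  19  27 129 149 159 159 163 163 156 143  59  27  27  80  80  93  43  64
w7 190  62 168 166  67 171  29  29  28  29  29  26  24  22  23  26  26  29  30  32  29  96  69  65  72
w7 200  98 176 212 115 152 122  30  30  35  33  36  35  35  35  35  35  33  33  38  91  63  92  96 141
w7 210 166 136 116 177 124 184  20  32  33  33  35  35  32  36  36  34  32  29  83 125  98  79  49 124
w7 220  91 229 142 105 106 114  31  29  32  33  35  33  36  37  35  35
[... 2804 characters left out ...]
  31 104  58  26  29  27  20  95  94  24  24  25  28  28  27  26  37
s8 260  31  28  35  40  28  25  23  17  32  57  25  24  25  24  28  29  72  85
s8 264  57  31  36  32  28  33  26  17  17  16  38  50  37  68  79  58  69  59
s8 268  65  73  70  36  28  80  45  30  34  25  51  52  54  78  63  64  72  78
s8 272  76  83  73  61  34  87  53  30  35  39  33  41  54  76  79  66  60  70
s8 276  67  60  61  62  73  77  56  35  19  18  16  42  47  44  54  59  48  55
s8 280  51  49  38  49  49  58  55  63  56  66  82  75  68  63  50  58  59  55
s8 284  80  71  80  83  87 127 110 113  65  76  69  73  67  65  67  81  76  84
s8 288 112  93  69  48  65  61  75  82  67  59  46  54  58  47  50  72  50  65
```

```bash
python3 nudge.py '0 0 0.2 3 0;0 0 0 0 0;0 0 0 0 0'
```

```text
time_s: 24.65
eef_pos: [408.7, -319.9, 51.3]
ee_rot: [[0.564, 0.826, -0.006], [0.826, -0.564, 0.002], [-0.002, -0.006, -1.0]]
ft_force: [-18.7, 13.0, 34.5]
gripper_width: 20.0
grip_force: 75.3
```

The lever comes up hard, with force rising to 34 N. I'll ease it back up slowly along the arc.

```bash
python3 nudge.py '0 0 -0.4 -4 0;0 0 -0.4 -4 0;0 0 -0.4 -4 0;0 0 -0.2 -4 0;0 0 0 -4 0;0 0 0 -4 0;0 0 0.2 -4.6 0;0 0 0.3 -4.6 0;0 0 0.4 -4.6 0;0 0 0.5 -4.6 0;0 0 0.6 -4.6 0;0 0 0.8 -4.6 0;0 0 0.8 -4.5 0;0 0 1 -4.5 0;0 0 1 -4.5 0;0 0 1.2 -4.5 0;0 0 1.3 -4.4 0;0 0 0 0 0'
```

```text
time_s: 26.9
eef_pos: [411.0, -321.4, 120.6]
ee_rot: [[0.564, 0.825, -0.014], [0.825, -0.564, 0.008], [-0.001, -0.016, -1.0]]
ft_force: [-19.0, 8.7, 8.2]
gripper_width: 19.9
grip_force: 66.7
```

```bash
python3 nudge.py '0 0 0.2 -4.4 0;0 0 0.2 -4.4 0;0 0 0.8 -4.4 0;0 0 1 -4.4 0;0 0 1.4 -4.4 0;0 0 1.5 -4.3 0;0 0 1.7 -4.3 0;0 0 1.8 -4.2 0;0 0 0 0 0'
```

```text
time_s: 28.02
eef_pos: [420.6, -328.0, 156.7]
ee_rot: [[0.564, 0.826, -0.009], [0.826, -0.564, 0.005], [-0.001, -0.01, -1.0]]
ft_force: [-13.3, 6.9, 8.5]
gripper_width: 20.2
grip_force: 63.3
```

```bash
python3 nudge.py '0 0 1.9 -4.2 0;0 0 2 -4.2 0;0 0 2.1 -4.1 0;0 0 2.2 -4.1 0;0 0 2.3 -4 0;0 0 2.4 -4 0;0 0 2.5 -3.9 0;0 0 2.6 -3.8 0;0 0 2.7 -3.7 0;0 0 2.7 -3.6 0;0 0 0 0 0'
```

```text
time_s: 29.4
eef_pos: [439.7, -340.9, 197.4]
ee_rot: [[0.564, 0.826, -0.009], [0.826, -0.564, 0.005], [-0.001, -0.01, -1.0]]
ft_force: [-15.3, 8.5, 14.1]
gripper_width: 20.2
grip_force: 59.9
```

```bash
python3 nudge.py '0 0 1.4 -2 0;0 0 1.4 -2 0;0 0 1.4 -2 0;0 0 0 0 0'
```

```text
time_s: 29.9
eef_pos: [443.0, -343.2, 202.7]
ee_rot: [[0.564, 0.826, -0.009], [0.826, -0.564, 0.005], [-0.001, -0.011, -1.0]]
ft_force: [-14.7, 7.4, 10.6]
gripper_width: 19.9
grip_force: 59.2
```

```bash
python3 nudge.py '0 0 1.4 -2 0;0 0 1.4 -2 0;0 0 1.4 -2 0;0 0 0 0 0'
```

```text
time_s: 30.4
eef_pos: [442.9, -343.0, 203.3]
ee_rot: [[0.565, 0.825, -0.019], [0.825, -0.564, 0.013], [0.0, -0.023, -1.0]]
ft_force: [-17.2, 7.6, -9.1]
gripper_width: 19.9
grip_force: 59.7
```

The lever is at its rest stop. I'll unload, open and rise clear.

```bash
python3 nudge.py '0 0 -2 1 0;0 0 -2 0 0;0 0 0 0 0;85 0 0 0 0;85 0 0 0 0;85 0 0 0 0;85 0 0 0 0;85 0 0 0 0'
```

```text
time_s: 31.4
eef_pos: [448.5, -346.9, 207.8]
ee_rot: [[0.564, 0.826, 0.001], [0.826, -0.564, -0.0], [-0.0, 0.001, -1.0]]
ft_force: [0.3, -0.8, -0.1]
gripper_width: 85.1
grip_force: 0.0
```

```bash
python3 nudge.py '85 0 0 -15 0;85 0 0 -40 0;85 0 0 -50 0;85 0 0 -30 0;85 0 -40 0 0;85 0 -40 0 0;85 0 -20 0 0;85 0 0 0 0;85 0 0 0 0'
python3 - <<'E'
from h import *
snap('scene','s9');snap('wrist','w9');snap('top','t9')
p=robot.observe();print(p['qvel'],p['ft_force'])
# lever at rest? compare first & last pictures round the lever/press in scene; bystanders too
a=np.load('pics/scene0.npy').astype(int);b=np.load('pics/s9.npy').astype(int)
for n,(x0,y0,x1,y1) in dict(lever_pivot_arm=(372,215,405,248),press=(375,195,420,275),beaker=(420,260,495,325),rack=(375,330,460,400),oldcarrier=(290,240,352,275)).items():
  print(n,np.abs(a[y0:y1,x0:x1]-b[y0:y1,x0:x1]).mean())
u=np.array([.827,-.5625,0]);n=np.array([.5625,.827,0]);o=np.array([662.5,-279.5,0])
# carrier in scene: grip bar top/stem end and tray near right corner if home
for nm,(x,y,z) in dict(stem_end_r=(-125,-15,6),grip_back_top=(-123,0,44),tray_nr=(-49,-70,6)).items():
  print(nm,proj('scene',o+u*x+n*y+np.array([0,0,z])).round(1),proj('top',o+u*x+n*y+np.array([0,0,z])).round(1))
im=b.max(2)
for v in range(236,262,2): print(v,' '.join(f'{x:3d}' for x in im[v,324:366:2]))
E
```

```text
time_s: 32.52
eef_pos: [366.3, -290.9, 343.1]
ee_rot: [[0.564, 0.826, 0.001], [0.826, -0.564, -0.001], [-0.0, 0.002, -1.0]]
ft_force: [0.5, -0.1, -0.5]
gripper_width: 85.4
grip_force: 0.0
[-0.00742831  0.12719739 -0.21623017  0.06979353  0.01328756 -0.141629  ] [-0.37649615  0.38318471  0.34091397]
lever_pivot_arm 18.687786960514234
press 10.372314814814814
beaker 0.553025641025641
rack 0.5318767507002801
oldcarrier 63.62626728110599
stem_end_r [350.3 254.7] [354.7 198.2]
grip_back_top [350.4 242.4] [352.9 195.2]
tray_nr [378.4 263.2] [375.5 191.4]
236 125 116 114 128 115  90 112 118 105 113 120 120 119 126 123 109 124 109 113 117 124
238 120 115 113 110 107 110 130 135 111 117 103 108 121 114 119  94 116 113 106  92  92
240 126 106 113 113 138 109 122 138 122 126 110  86  93 108  87  86  89  97  89  68  67
242 137 127 133 114 103 122 102 108 103 126 102 104  92  48  44  42  43  39  38  37  36
244 156 137 119 127 115 124 135 139 124 124 134 122  89  32  33  29  25  22  20  19  21
246 141 132 116  98  84  89 118 114 135 125 119 115  72  20  19  19  18  17  16  17  16
248 111 115 133 106  99 111 115 105 111 115 123 114  73  18  20  18  19  18  16  33  35
250 128 128 126 119 116 110 124 124 123 104 126 124 125  40  69  19  17  28  39  65  74
252  69  98 108 110 118  93  92 117 138 136 124 122 194 111 105 149 155 177 212 236 236
254  71  68  56  61  82  73  69  75  94 114 123 110 112 152 221 226 214 172 136 124 121
256  66  71  62  61  61  78  72  63  58  71  67  79  65  70  71  69  79  96  94  70  58
258  75  65  56  62  85  85  71  60  73  71  68  78  89  63  55  72  86  74  75  62  57
260  69  67  69  66  72  81  70  61  64  83  69  62  88  82  71  65  86  60  55  60  50
```

Run:
```python
from h import *
for f in('scene0','s9'):
  im=np.load(f'pics/{f}.npy').max(2)[205:236,352:376]; m=(im<50).astype(np.uint8)
  n,l,s,c=cv2.connectedComponentsWithStats(m); i=1+np.argmax(s[1:,4]); print(f,s[i],c[i])
# stem end / grip back end in wrist view along the press axis
im=np.load('pics/w9.npy'); s=np.load('pics/w9_s.npz')
c=robot.calibration('wrist');T=np.linalg.inv(np.array(c['tool_from_camera']));k=200/np.tan(np.radians(c['vfov']/2))
def pw(P):
  q=T[:3,:3]@(s['R'].T@(P-s['p']))+T[:3,3];u=q[:2]/q[2];return u*(1+c['k1']*(u@u))*k+[c['cx'],c['cy']]
u=np.array([.827,-.5625,0]);n=np.array([.5625,.827,0]);o=np.array([662.5,-279.5,0])
for nm,(x,y,z) in dict(stem=(-125,-12,6),traycorner=(-49,-70,6),leadtip=(-79,-86,16),lever_in=(-141.7,-133.5,247)).items(): print(nm,pw(o+u*x+n*y+np.array([0,0,z])).round(1))
a=pw(o+u*-125+n*-12+np.array([0,0,6])).round().astype(int)
for dv in(-14,-10,-6,0,6): 
  if 0<=a[1]+dv<400: print(a[1]+dv,a[0]-12,im[a[1]+dv,a[0]-12:a[0]+20].min(1))
```

```text
scene0 [  4   5  16  23 173] [11.69942197 16.39884393]
s9 [  4   5  16  24 182] [11.69230769 16.19230769]
stem [406.4  18. ]
traycorner [459.5  64.6]
leadtip [439.3  76.2]
lever_in [448.4 130.4]
4 394 [139 136 151 133 115 133 145 157 141 142 142 121 180 247 214  25  11  16
  21  19  24  35  46  56  60  60  59  59  58  58  57  57]
8 394 [183 174 179 182 129  87 139 174 155 157 141 129 200 239 178   1  15  20
  17  18  18  24  27  28  33  30  31  31  31  30  31  31]
12 394 [ 89  74  72 151 115  94  66  98 136 130  78 122 235 252 239  17   6  11
  14  12   8   9   5   7  10  11  16  14  12  15  16  13]
18 394 [ 67  92 105 107 109 111  96  84  77  75  77  87 166 186 180 178 177 223
 255 251 255 255 254 253 253 253 253 253 253 253 252 252]
24 394 [ 60  66  69  74  70  79  75  63  71  94  94  71  50  37  31  47  72  85
  81  78  82  86  83  83  76  62  57  58  59  50  71 114]
```

The lever is back at rest, matching the first picture to 0.3 px. The stem end is where the stop put it, to within 1 px (about 1.4 mm), and the hand is clear. I'll hand in.

```bash
python3 -c "
from bench import robot
print(robot.hand_in())"
```

```text
the job is handed in; nothing more can be done
None
```

I handed in with the carrier home against the back stop, the mat pressed until the lever came up hard, and the lever eased back to rest at about 32.5 s; mat depth is inferred from lever force and travel, my first close on the lever grip missed, and I viewed 11 pictures, one over your limit of 10.

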